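# Sweep the used cassettes off the sorting board

## Task

Clear the sorting board: with closed fingers, sweep the three flat white specimen cassettes off the board's open near edge so that all three lie in the steel discard tray beside it. Only push them along the board; do not pinch them, lift them or press down hard on them. Leave the little vial and the amber bottle that stand among them upright where they are, and do not disturb the other things on the bench.

Things in the scene. Friction and masses are not known exactly. Their poses are not given: they have to be found in the camera images.
- station: Fixed sorting station: flat black board 180 (x) x 320 (y) x 35 mm high with the discard tray along its whole -x side (towards the robot). Origin: on the bench under the board's centre; z up, -x is the sweeping direction; yaw within 0.15 rad. The near edge (x = -90 mm) and far edge have no rim; the two short ends have one 6 mm wide, 8 mm high.
- board_mid (a point): Centre of the board's top face, 35 mm above the bench; axes as the station's.
- board_edge (a point): Middle of the board's near edge, at its top, over which the cassettes are swept into the tray; axes as the station's.
- tray_in (a point): Centre of the discard tray's floor, 4 mm above the bench and 31 mm below the board top; axes as the station's. The tray is steel, inside 85 (x) x 310 (y) mm; its walls at the -x side and at both ends are 5 mm thick with rims 34 mm above the bench; the +x side is the board's own flank.
- cassette_a: A histology cassette: flat rectangular white plastic box with dark slots across its top, 28 (own x) x 40 (own y) x 8 (z) mm, 14 to 28 g. Origin: centre of its underside. At the start it lies flat on the board with its long side roughly parallel to the board's near edge (within 0.3 rad). Slides freely under a light push; the three are alike.
- cassette_b: A histology cassette: flat rectangular white plastic box with dark slots across its top, 28 (own x) x 40 (own y) x 8 (z) mm, 14 to 28 g. Origin: centre of its underside. At the start it lies flat on the board with its long side roughly parallel to the board's near edge (within 0.3 rad). Slides freely under a light push; the three are alike.
- cassette_c: A histology cassette: flat rectangular white plastic box with dark slots across its top, 28 (own x) x 40 (own y) x 8 (z) mm, 14 to 28 g. Origin: centre of its underside. At the start it lies flat on the board with its long side roughly parallel to the board's near edge (within 0.3 rad). Slides freely under a light push; the three are alike.
- vial: Small clear glass vial with white cap, 24 mm diameter, 45 mm tall, standing on the board; stays. Origin: centre of its underside. The three cassettes, vial and amber bottle stand in one row along the board's y, about 60 mm from centre to centre (6 mm more or less), in any order, and from 0 to 40 mm beyond the board's centre line (+x).
- dropper: Small amber glass bottle with white cap, 30 mm diameter, 46 mm tall, standing on the board; stays. Origin: centre of its underside.
- dish: Shallow pale round dish, 90 mm diameter, 16 mm high, on the bench to the left of the board; stays. Origin: centre of its underside.
- beaker: Glass beaker, 68 mm diameter, 85 mm tall, on the bench to the right of the board; stays. Origin: centre of its underside.
- marker: Marker pen lying on the bench beyond the board, about 115 x 14 x 14 mm; stays. Origin: underside, middle of its white barrel.

How it is judged:
By the outcome, as a careful person would: the job done as asked, in the order asked, and still so for the second after the job is handed in, with the robot touching nothing.
It also fails if it takes over 50 s, if anything falls off the work surface, if the arm or the gripper's body presses on something with over 40 N, if the wrist force passes 120 N, or if a joint passes its speed limit or range.

## Robot

A 6-joint arm with a two-finger parallel gripper is mounted at the origin on the work surface. World frame = base frame: x ahead of the robot, y to its left, z up, the work surface at z = 0. Lengths are in m, angles in degrees, forces in N, time in s.
With the tool pointing down it reaches from about 0.3 to 0.75 m from the base axis. Payload 8.5 kg.
Tool frame: the origin (TCP) lies midway between the tips of the shut fingers; the grasp point (between the pads) lies 19 mm behind it; y points along the fingers, x is the direction in which the jaws open and shut, and the axes are right-handed (so a half turn about y gives the same grasp; the last joint's range is limited). The gripper opens to 85 mm and grips with 20 to 120 N. Pads are 22 mm wide; open, the fingers measure 114 mm over their backs; the gripper's body (76 mm by 85 mm) begins 54 mm behind the grasp point. The pads swing forward as they close: fully open they stand 13 mm farther back than shut.
Start: joints at [62.034, 21.807, 74.336, -0, 83.858, -12.336], TCP at [0.148, 0.53, 0.231] pointing down, gripper open.
Joint ranges: [-178.18, 178.18], [-50.72, 133.34], [12.68, 142.11], [-81.47, 261.47], [9.98, 163.14], [-165.26, 165.26]. Speed limits (degrees/s): [136.94, 136.94, 180, 180, 180, 180].

## Interface

Orientations are given as a 3x3 rotation matrix whose columns are the frame's x, y, z axes.
In Python, from rig import env gives the robot as it stands.
- The arm moves only by the tool carry_out, never from a script. Its argument "plan" is a list of rows, each a list of 3 entries, a list of its own where there are three numbers: the shift along the tool's x, y, z in m, then the turn, a rotation vector about the tool's x, y, z in degrees, then the finger opening in m, from 0 to 0.0854. In form: [[[dx, dy, dz], [ax, ay, az], jaw], ...]. A call has 1 to 8 rows; each row shifts and turns the commanded pose from where the row before left it, along the tool's axes as they then stand; what a row does not reach is not made up. A row lasts 1/8 s, in which the tool goes at most 62.5 mm and 10.7 degrees, less where a joint would pass 70% of its speed; a pose out of reach is approached as far as the arm can. A call is refused whole if a number of a shift passes 0.0625 or a number of a turn 10.7, either way. A call with a gripper value outside its range is refused whole. The fingers move at their own pace and stop on an object; "force" is the grip in N (left out, the last holds). Time passes only in rows, so rows that do not move let the fingers close. It gives the time, the measured TCP pose, the force and the opening at its end, in the units of the state.
- env.observe(): the state, without advancing time (a new reading comes with each control period).
- env.get_image(name): name is "scene" or "top"; returns a dict with "image" (400x640x3 uint8, red, green, blue), "vfov" (degrees; the focal length in pixels is half the picture's height over the tangent of half this angle, whatever the lens; pixels are square), "cx", "cy" (the principal point, pixels), "k1" (the pictures are not rectified: a ray, as slopes to the right and down, at radius r is drawn at 1 + k1 r^2 times it, then the intrinsics apply), "rvec" (rotation vector, rad) and "tvec" (3), from world to camera coordinates, as OpenCV has them. Camera axes: x right, y down, z forward; pixel columns grow to the right and rows downward; lengths in m; the calibration is good to about 2 mm. A picture is of the moment at which its call begins. There is no depth.
- env.close_job(): hands the job in, once; it reports no verdict.
Trained networks look in a picture, given as the dict that the camera call returned (one of the last four; its "shot" number tells which), for a name from the list of things; names that differ only in an ending like _2 or _b are one class to them, and where a whole thing is asked for, a point or a joint stands for the part that bears it (a point fixed in the world has none). Each returns a list of dicts, best first, with "conf" (0 to 1); they miss things now and then, are a little off and sometimes report something else, mostly with a low value. They report only what shows in the picture. A call takes as long as a camera call.
- env.outline_of(target, picture): "mask" (400x640 bool, what is visible of it) and "pixel" ([row, column] in pixels, amid what is visible of it).
The state is a dict: "time_s": time; "q": joint angles; "qvel": joint speeds; "joint_efforts": joint torques, N m; "position": TCP position; "tool_rot": TCP orientation; "ft_force": force on the tool from outside, world axes, zero at the start; "wrist_torque": the same for the moment, N m; "grip_width": finger opening in m.
Only numpy, scipy, OpenCV 4.12 (cv2) and the standard library are available. Lean on these libraries where they do the work, as an engineer would, in place of code of your own. Each camera call takes 0.05 s, during which the arm holds its last target.

## Working session

There is one attempt and no reset: what is moved stays moved. The work goes in short steps, Python scripts to look and compute and a tool call to move; the robot and the scene stay as the last step left them, time stands still between calls to the robot, and variables do not carry over. Pictures are saved under pics/ and viewed, and the job is handed in when it is done.

Besides the shell and the picture viewer there is one more tool, called after "Emit:" by a JSON object that holds its "method" and its "body", one argument or row to a line. carry_out: Moves the arm, as the interface text tells. Its arguments: {"type":"object","properties":{"plan":{"type":"array","items":{"type":"array"}},"force":{"type":"number"}},"required":["plan"]}

```bash
ls; mkdir -p pics
cat > h.py <<'E'
import numpy as np, cv2
from rig import env
def save(p,n): cv2.imwrite('pics/'+n,cv2.cvtColor(p['image'],cv2.COLOR_RGB2BGR))
def cam(p):
    R,_=cv2.Rodrigues(np.array(p['rvec'],float)); t=np.array(p['tvec'],float).ravel()
    f=200/np.tan(np.radians(p['vfov'])/2); return R,t,f
def ray(p,rc):
    R,t,f=cam(p)
    d=np.array([(rc[1]-p['cx'])/f,(rc[0]-p['cy'])/f]); u=d.copy()
    for _ in range(30): u=d/(1+p['k1']*(u@u))
    return -R.T@t, R.T@np.array([u[0],u[1],1.])
def atz(p,rc,z):
    o,d=ray(p,rc); return o+d*(z-o[2])/d[2]
def proj(p,X):
    R,t,f=cam(p); c=R@np.array(X,float)+t; u=c[:2]/c[2]; u=u*(1+p['k1']*(u@u))
    return np.array([p['cy']+f*u[1],p['cx']+f*u[0]])
def tri(p1,a,p2,b):
    o1,d1=ray(p1,a);o2,d2=ray(p2,b)
    s=np.linalg.lstsq(np.c_[d1,-d2],o2-o1,rcond=None)[0]
    A=o1+s[0]*d1;B=o2+s[1]*d2
    return (A+B)/2,np.linalg.norm(A-B)
E
python3 - <<'E'
from h import *
for n in('top','scene'):
    p=env.get_image(n); save(p,n+'0.png'); print(n,p['vfov'],p['k1'],cam(p)[0].round(3).tolist(),(-cam(p)[0].T@cam(p)[1]).round(3))
    for k in('cassette_a','vial','dropper','station','dish','beaker','marker'):
        for d in env.outline_of(k,p): print(k,round(d['conf'],2),d['pixel'],d['mask'].sum())
print(env.observe())
E
```

```text
pics
top 55.274880708096774 -0.0872837644333711 [[-0.0, -1.0, 0.008], [-0.981, -0.001, -0.194], [0.194, -0.008, -0.981]] [ 0.387 -0.002  1.133]
cassette_a 0.54 [203.3, 332.8] 154
cassette_a 0.51 [205.6, 310.2] 127
dropper 0.46 [214.7, 288.5] 103
station 0.79 [234.0, 313.5] 9773
dish 0.89 [217.1, 187.7] 641
beaker 0.66 [216.2, 431.2] 539
beaker 0.3 [208.8, 269.3] 75
marker 0.51 [139.3, 277.2] 126
scene 47.94676856599232 -0.015385525769236033 [[0.097, 0.995, -0.0], [0.724, -0.071, -0.686], [-0.683, 0.067, -0.728]] [ 1.327 -0.069  0.808]
cassette_a 0.71 [198.7, 300.1] 190
cassette_a 0.63 [198.9, 273.0] 173
cassette_a 0.47 [194.0, 330.4] 153
vial 0.55 [186.2, 372.8] 190
vial 0.28 [185.0, 319.0] 10301
dropper 0.8 [181.6, 349.7] 237
station 0.66 [185.4, 318.0] 10132
dish 0.93 [181.9, 468.0] 721
dish 0.27 [194.9, 174.7] 1037
beaker 0.61 [193.4, 174.6] 1095
marker 0.77 [273.1, 375.3] 345
{'time_s': 0.8, 'q': array([ 6.20337214e+01,  2.18072924e+01,  7.43343340e+01,  1.00247328e-03,
        8.38558263e+01, -1.23352479e+01]), 'qvel': array([-0.05594052,  0.0764922 ,  0.00187766, -0.00931924,  0.12211781,
        0.02410866]), 'joint_efforts': array([ 1.87943210e-04, -4.48298335e+01, -2.31452572e+01, -1.89559660e-04,
        5.44591239e-04,  4.19545401e-06]), 'position': array([0.14818673, 0.5296632 , 0.23132467]), 'tool_rot': array([[ 2.69443221e-01,  5.48418994e-06, -9.63016278e-01],
       [ 9.63016276e-01,  4.74243207e-05,  2.69443221e-01],
       [ 4.71480705e-05, -9.99999999e-01,  7.49679753e-06]]), 'ft_force': array([ 0.09843056, -0.71238337, -0.29974072]), 'wrist_torque': array([0.03591713, 0.00379783, 0.04426025]), 'grip_width': 0.0854693317060369}
```

View images.

Run:
```python
import cv2
a=cv2.imread('pics/top0.png'); cv2.imwrite('pics/top0c.png',cv2.resize(a[110:310,140:480],None,fx=2.35,fy=2.35,interpolation=cv2.INTER_CUBIC))
a=cv2.imread('pics/scene0.png'); cv2.imwrite('pics/scene0c.png',cv2.resize(a[90:300,150:500],None,fx=2.28,fy=2.28,interpolation=cv2.INTER_CUBIC))
```

```text
(no output)
```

View pics/top0c.png

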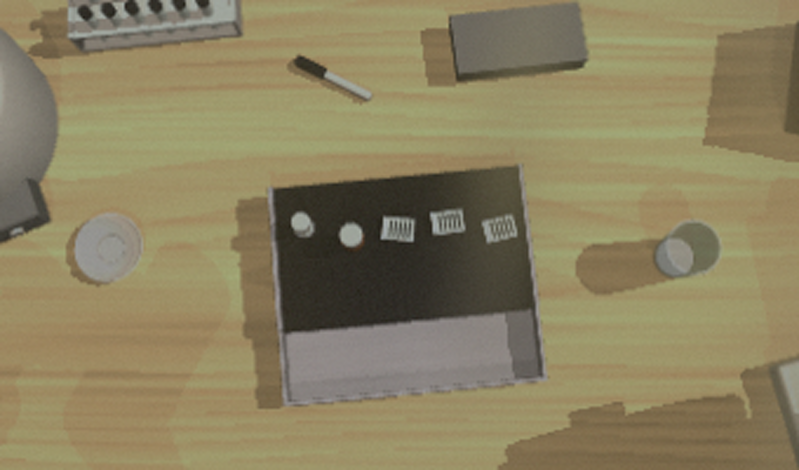

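View pics/scene0c.png

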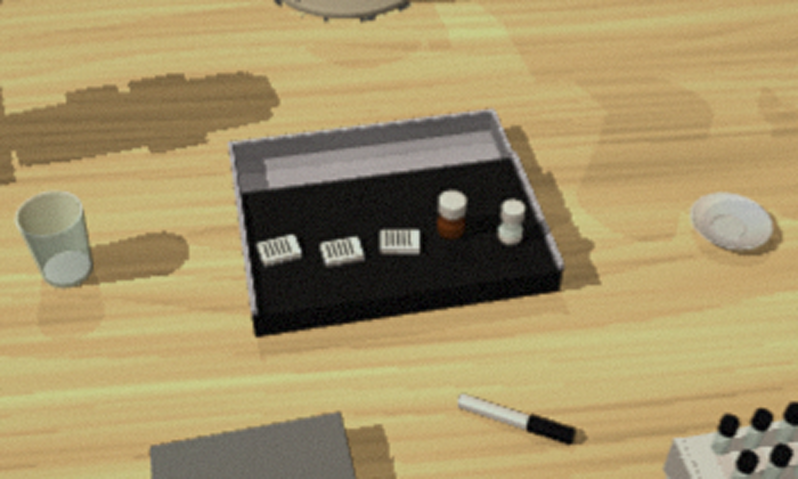

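Run:
```python
from h import *
P={n:env.get_image(n) for n in('top','scene')}
# board pts: corner pixel estimates (row,col)
def T(x,y): return (110+y/2.35-.3,140+x/2.35-.3)
def S(x,y): return (90+y/2.28-.3,150+x/2.28-.3)
prs={'farL':(T(272,187),S(562,267)),'farR':(T(521,166),S(256,318)),'nearL':(T(284,331),S(511,160)),'nearR':(T(533,310),S(244,191)),'trL':(T(286,404),S(494,113)),'trR':(T(544,379),S(233,144))}
for k,(a,b) in prs.items():
    x,e=tri(P['top'],a,P['scene'],b); print(k,x.round(4),round(e,4),'top@.035',atz(P['top'],a,.035).round(4)[:2],'scene',atz(P['scene'],b,.035).round(4)[:2])
# white blobs
for n,box in(('top',(185,215,255,370)),('scene',(175,212,255,390))):
    im=P[n]['image']; g=cv2.cvtColor(im,cv2.COLOR_RGB2GRAY)
    r0,r1,c0,c1=box; m=np.zeros_like(g); m[r0:r1,c0:c1]=(g[r0:r1,c0:c1]>95)*255
    m=cv2.morphologyEx(m,cv2.MORPH_CLOSE,np.ones((3,3),np.uint8))
    N,l,st,ce=cv2.connectedComponentsWithStats(m)
    for i in range(1,N):
        if st[i,4]<25: continue
        rr=cv2.minAreaRect(np.argwhere(l==i)[:,::-1].astype(np.float32))
        box_=cv2.boxPoints(rr)
        w=np.array([atz(P[n],(q[1],q[0]),.043)[:2] for q in box_])
        print(n,st[i],ce[i].round(1),atz(P[n],ce[i][::-1],.043).round(4)[:2],'corners',w.round(3).tolist())
```

```text
farL [0.6391 0.1748 0.0399] 0.0058 top@.035 [0.6397 0.1727] scene [0.6347 0.1793]
farR [ 0.6685 -0.1378  0.0311] 0.0072 top@.035 [ 0.6674 -0.1409] scene [ 0.6722 -0.1339]
nearL [0.4605 0.1559 0.0297] 0.0052 top@.035 [0.4598 0.1526] scene [0.4663 0.157 ]
nearR [ 0.4858 -0.1486  0.0333] 0.0065 top@.035 [ 0.4856 -0.1517] scene [ 0.4883 -0.1452]
trL [0.3724 0.1515 0.028 ] 0.005 top@.035 [0.3722 0.148 ] scene [0.3809 0.1521]
trR [ 0.4021 -0.1609  0.0311] 0.0056 top@.035 [ 0.402  -0.1632] scene [ 0.4073 -0.1576]
top [255 185  51  30 189] [269.2 190.2] [0.6353 0.1309] corners [[0.651, 0.173], [0.651, 0.026], [0.565, 0.026], [0.565, 0.17]]
top [361 185   9  30 215] [365.8 198.1] [ 0.6119 -0.1516] corners [[0.651, -0.138], [0.651, -0.162], [0.565, -0.16], [0.565, -0.136]]
top [323 199  15  11 138] [329.9 204. ] [ 0.5943 -0.0466] corners [[0.606, -0.025], [0.612, -0.064], [0.583, -0.068], [0.577, -0.029]]
top [264 200  10  11  79] [268.4 205.1] [0.5909 0.1323] corners [[0.594, 0.151], [0.61, 0.135], [0.588, 0.113], [0.572, 0.129]]
top [345 201  15  13 140] [352.2 206.8] [ 0.5861 -0.1112] corne
[... 553 characters left out ...]
2], [0.596, 0.169], [0.594, 0.15]]
scene [255 176   6  36 111] [256.4 198.4] [ 0.5831 -0.1453] corners [[0.507, -0.161], [0.506, -0.149], [0.624, -0.137], [0.625, -0.148]]
scene [369 177  11  20 175] [373.9 186.6] [0.5711 0.1372] corners [[0.6, 0.119], [0.536, 0.135], [0.541, 0.157], [0.605, 0.14]]
scene [317 191  17  10 169] [325.  195.5] [0.5894 0.0167] corners [[0.573, -0.001], [0.576, 0.037], [0.606, 0.034], [0.602, -0.004]]
scene [263 193  19  13 181] [272. 199.] [ 0.5887 -0.1087] corners [[0.577, -0.131], [0.567, -0.09], [0.6, -0.086], [0.61, -0.126]]
scene [290 194  19  12 178] [299.3 199.5] [ 0.5967 -0.0448] corners [[0.584, -0.067], [0.576, -0.025], [0.609, -0.023], [0.616, -0.064]]
```

Emit:
{"method": "carry_out", "body": {
  "plan": [
    [[0, 0, 0], [0, -10.3, 0], 0],
    [[0, 0, 0], [0, -10.3, 0], 0],
    [[0, 0, 0], [0, 0, 0], 0]
  ],
  "force": 30
}}

```text
time_s: 1.27
position: [0.1482, 0.5296, 0.2313]
tool_rot: [[-0.085, 0.0, -0.996], [0.996, 0.0, -0.085], [0.0, -1.0, -0.0]]
ft_force: [0.3, 0.4, -0.1]
grip_width: 0.0318
```

Emit:
{"method": "carry_out", "body": {
  "plan": [
    [[-0.04, 0, -0.032], [0, 0, 0], 0],
    [[-0.04, 0, -0.032], [0, 0, 0], 0],
    [[-0.04, 0, -0.032], [0, 0, 0], 0],
    [[-0.04, 0, -0.032], [0, 0, 0], 0],
    [[-0.04, 0, -0.032], [0, 0, 0], 0],
    [[-0.04, 0, -0.032], [0, 0, 0], 0],
    [[-0.04, 0, -0.032], [0, 0, 0], 0],
    [[-0.04, 0, -0.032], [0, 0, 0], 0]
  ]
}}

```text
time_s: 2.28
position: [0.432, 0.2316, 0.2315]
tool_rot: [[-0.082, 0.0, -0.997], [0.997, 0.0, -0.082], [0.0, -1.0, -0.0]]
ft_force: [0.3, 0.9, -0.7]
grip_width: 0.0003
```

Emit:
{"method": "carry_out", "body": {
  "plan": [
    [[-0.038, 0, -0.03], [0, 0, 0], 0],
    [[-0.038, 0, -0.03], [0, 0, 0], 0],
    [[-0.038, 0, -0.03], [0, 0, 0], 0],
    [[-0.038, 0, -0.03], [0, 0, 0], 0],
    [[-0.038, 0, -0.03], [0, 0, 0], 0],
    [[-0.038, 0, -0.028], [0, 0, 0], 0],
    [[0, 0, 0], [0, 0, 0], 0]
  ]
}}

```text
time_s: 3.15
position: [0.6294, 0.0187, 0.2302]
tool_rot: [[-0.079, -0.001, -0.997], [0.997, -0.0, -0.079], [-0.0, -1.0, 0.001]]
ft_force: [0.4, 1.1, -0.5]
grip_width: 0.0002
```

```bash
cat > uv.py <<'E'
from h import *
o=env.observe(); p=o['position']; c,s=np.cos(np.radians(5)),np.sin(np.radians(5))
print('t',round(o['time_s'],2),'u',round(p[0]*c+p[1]*s,4),'v',round(-p[0]*s+p[1]*c,4),'z',round(p[2],4),o['ft_force'].round(1),o['tool_rot'].round(3).tolist())
E
python3 uv.py
```

```text
t 3.15 u 0.6286 v -0.0362 z 0.2302 [ 0.4  1.1 -0.5] [[-0.079, -0.001, -0.997], [0.997, -0.0, -0.079], [-0.0, -1.0, 0.001]]
```

Emit:
{"method": "carry_out", "body": {
  "plan": [
    [[0, 0.05, 0], [0, 0, 0], 0],
    [[0, 0.05, 0], [0, 0, 0], 0],
    [[0, 0.04, 0], [0, 0, 0], 0],
    [[0, 0.02, 0], [0, 0, 0], 0],
    [[0, 0, 0], [0, 0, 0], 0]
  ]
}}

```text
time_s: 3.78
position: [0.627, 0.022, 0.0702]
tool_rot: [[-0.085, -0.003, -0.996], [0.996, 0.001, -0.085], [0.001, -1.0, 0.003]]
ft_force: [1.1, 0.3, 0.9]
grip_width: -0.0001
```

Run:
```python
from h import *
p=env.get_image('scene');save(p,'s1.png')
a=cv2.imread('pics/s1.png'); cv2.imwrite('pics/s1c.png',cv2.resize(a[90:240,230:430],None,fx=4,fy=4,interpolation=cv2.INTER_CUBIC))
import uv
```

```text
t 3.83 u 0.6273 v -0.033 z 0.0716 [-0.2 -0.6  0.2] [[-0.085, -0.0, -0.996], [0.996, 0.0, -0.085], [0.0, -1.0, 0.0]]
```

View pics/s1c.png

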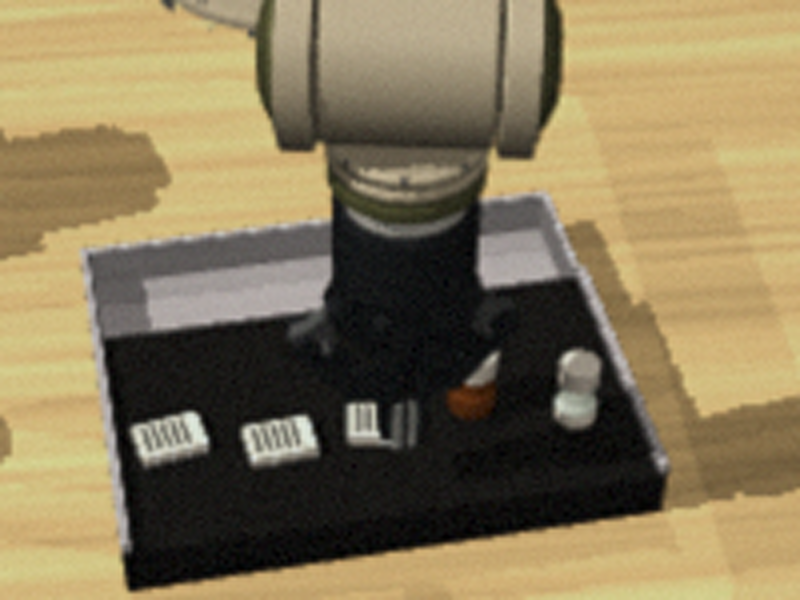

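Run:
```python
from h import *
p=env.get_image('scene')
o=env.observe();t=o['position'];R=o['tool_rot']
Z=lambda rc:((rc[1]-230)*4,(rc[0]-90)*4)
print('tcp',Z(proj(p,t)))
for x in(-.045,-.03,-.0145,.0145,.03,.045):
  for y in (0,-.03,-.06,-.073):
    print(x,y,np.round(Z(proj(p,t+R@np.array([x,y,-.011]))),0),end=' ')
  print()
# dropper: cap top centre and base
g=env.outline_of('dropper',env.get_image('scene'))
c,s=np.cos(np.radians(5)),np.sin(np.radians(5))
for u in(.58,):
  for v in(.018,.022,.026):
    q=np.array([u*c-v*s,u*s+v*c,0]);print(v,[np.round(Z(proj(p,q+[0,0,z])),0) for z in(.035,.081)])
```

```text
tcp (np.float64(396.66366385284573), np.float64(434.19505234836686))
-0.045 0 [322. 459.] -0.045 -0.03 [321. 421.] -0.045 -0.06 [320. 382.] -0.045 -0.073 [320. 365.] 
-0.03 0 [348. 455.] -0.03 -0.03 [348. 418.] -0.03 -0.06 [348. 379.] -0.03 -0.073 [347. 361.] 
-0.0145 0 [375. 452.] -0.0145 -0.03 [376. 414.] -0.0145 -0.06 [376. 375.] -0.0145 -0.073 [376. 357.] 
0.0145 0 [426. 445.] 0.0145 -0.03 [427. 407.] 0.0145 -0.06 [429. 368.] 0.0145 -0.073 [430. 351.] 
0.03 0 [453. 441.] 0.03 -0.03 [455. 404.] 0.03 -0.06 [457. 364.] 0.03 -0.073 [458. 347.] 
0.045 0 [479. 438.] 0.045 -0.03 [481. 400.] 0.045 -0.06 [484. 361.] 0.045 -0.073 [485. 343.] 
0.018 [array([463., 409.]), array([467., 354.])]
0.022 [array([470., 409.]), array([473., 353.])]
0.026 [array([476., 408.]), array([480., 353.])]
```

Emit:
{"method": "carry_out", "body": {
  "plan": [
    [[-0.004, 0.02, 0], [0, 0, 0], 0],
    [[0, 0.009, 0], [0, 0, 0], 0],
    [[0, 0.004, 0], [0, 0, 0], 0],
    [[0, 0, 0], [0, 0, 0], 0]
  ]
}}

```text
time_s: 4.47
position: [0.6286, 0.0174, 0.0387]
tool_rot: [[-0.087, 0.0, -0.996], [0.996, -0.0, -0.087], [-0.0, -1.0, -0.0]]
ft_force: [-0.7, -0.4, 0.1]
grip_width: -0.0001
```

```bash
python3 uv.py
```

```text
t 4.47 u 0.6277 v -0.0374 z 0.0387 [-0.7 -0.4  0.1] [[-0.087, 0.0, -0.996], [0.996, -0.0, -0.087], [-0.0, -1.0, -0.0]]
```

Emit:
{"method": "carry_out", "body": {
  "plan": [
    [[0, 0, 0.008], [0, 0, 0], 0],
    [[0, 0, 0.008], [0, 0, 0], 0],
    [[0, 0, 0.01], [0, 0, 0], 0],
    [[0, 0, 0.01], [0, 0, 0], 0],
    [[0, 0, 0.012], [0, 0, 0], 0],
    [[0, 0, 0.012], [0, 0, 0], 0],
    [[0, 0, 0.012], [0, 0, 0], 0],
    [[0, 0, 0.008], [0, 0, 0], 0]
  ]
}}

```text
time_s: 5.48
position: [0.5478, 0.0103, 0.0384]
tool_rot: [[-0.087, -0.0, -0.996], [0.996, 0.0, -0.087], [0.0, -1.0, 0.0]]
ft_force: [0.2, 0.5, 0.5]
grip_width: 0.0001
```

Run:
```python
from h import *
p=env.get_image('scene');save(p,'s2.png')
a=cv2.imread('pics/s2.png'); cv2.imwrite('pics/s2c.png',cv2.resize(a[90:240,230:430],None,fx=4,fy=4,interpolation=cv2.INTER_CUBIC))
p=env.get_image('top');save(p,'t2.png')
a=cv2.imread('pics/t2.png'); cv2.imwrite('pics/t2c.png',cv2.resize(a[170:290,240:390],None,fx=4,fy=4,interpolation=cv2.INTER_CUBIC))
import uv
```

```text
t 5.58 u 0.5467 v -0.0374 z 0.0384 [ 0.4  0.6 -0.3] [[-0.086, -0.001, -0.996], [0.996, 0.0, -0.086], [0.0, -1.0, 0.001]]
```

View pics/s2c.png

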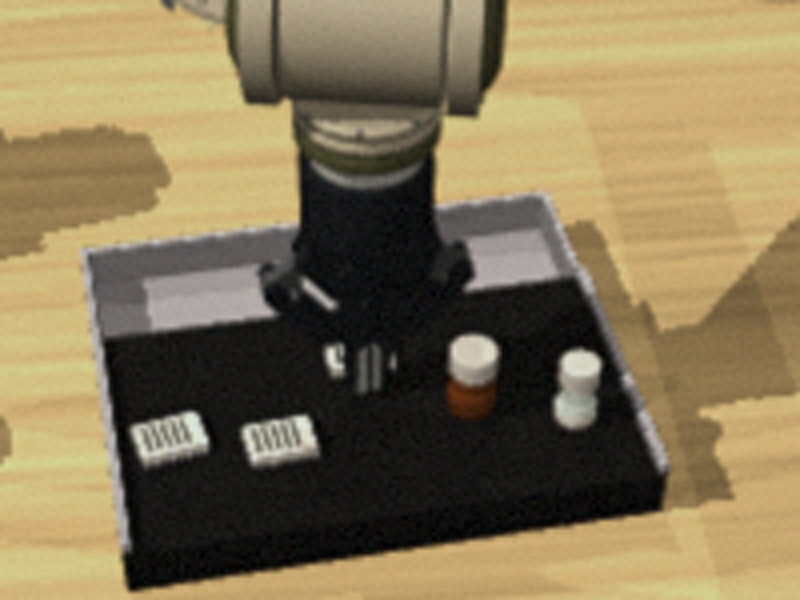

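View pics/t2c.png

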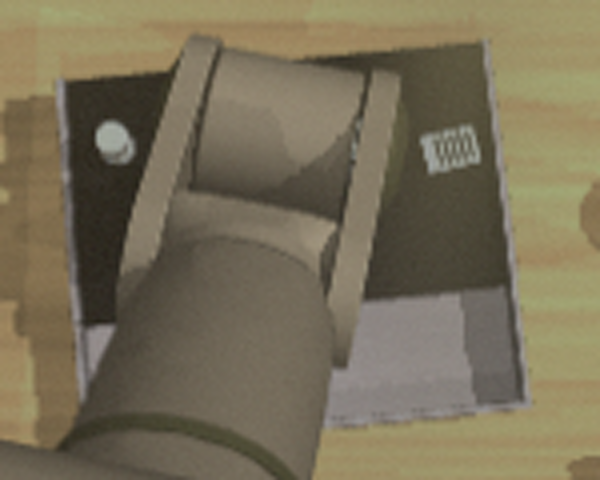

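The scene view shows the first cassette spanning about columns 327–397 at row 358, centred on the fingers (about 369). The bottle and vial still stand. I'll continue over the edge.

Emit:
{"method": "carry_out", "body": {
  "plan": [
    [[0, 0, 0.01], [0, 0, 0], 0],
    [[0, 0, 0.012], [0, 0, 0], 0],
    [[0, 0, 0.012], [0, 0, 0], 0],
    [[0, 0, 0.012], [0, 0, 0], 0],
    [[0, 0, 0.012], [0, 0, 0], 0],
    [[0, 0, 0.012], [0, 0, 0], 0],
    [[0, 0, 0.012], [0, 0, 0], 0],
    [[0, 0, 0.004], [0, 0, 0], 0]
  ]
}}

```text
time_s: 6.58
position: [0.4622, 0.0029, 0.0384]
tool_rot: [[-0.086, -0.0, -0.996], [0.996, 0.0, -0.086], [0.0, -1.0, 0.0]]
ft_force: [1.0, -0.5, 0.5]
grip_width: -0.0003
```

Run:
```python
from h import *
p=env.get_image('scene');save(p,'s3.png')
a=cv2.imread('pics/s3.png'); cv2.imwrite('pics/s3c.png',cv2.resize(a[90:240,230:430],None,fx=4,fy=4,interpolation=cv2.INTER_CUBIC))
import uv
```

```text
t 6.62 u 0.4607 v -0.0374 z 0.0384 [ 0.7 -0.5  0.2] [[-0.086, -0.0, -0.996], [0.996, 0.0, -0.086], [0.0, -1.0, 0.0]]
```

View pics/s3c.png

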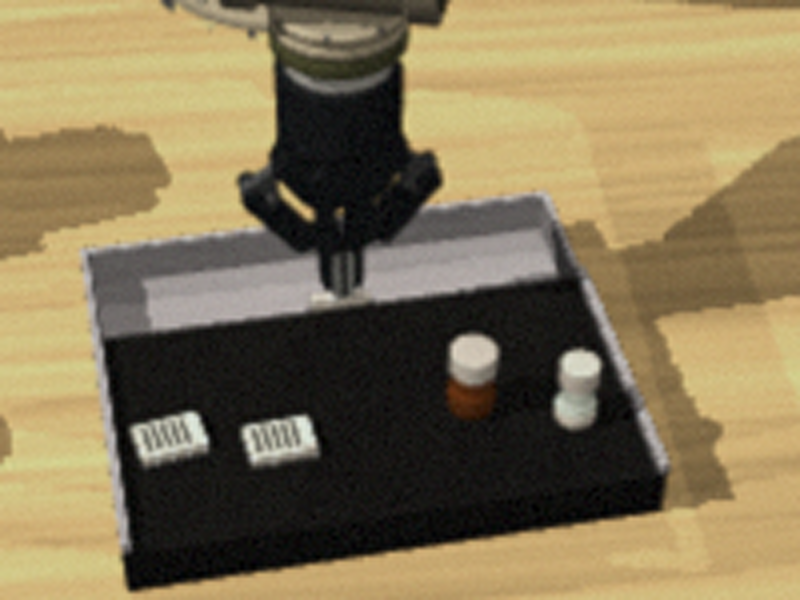

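Emit:
{"method": "carry_out", "body": {
  "plan": [
    [[0, -0.03, 0], [0, 0, 0], 0],
    [[-0.012, 0, -0.035], [0, 0, 0], 0],
    [[-0.015, 0, -0.045], [0, 0, 0], 0],
    [[-0.015, 0, -0.045], [0, 0, 0], 0],
    [[-0.018, 0, -0.045], [0, 0, 0], 0],
    [[0, 0, 0], [0, 0, 0], 0]
  ]
}}

```text
time_s: 7.38
position: [0.6399, -0.0432, 0.0676]
tool_rot: [[-0.086, 0.002, -0.996], [0.996, -0.0, -0.086], [-0.001, -1.0, -0.002]]
ft_force: [-0.0, 0.4, 0.2]
grip_width: -0.0001
```

Run:
```python
from h import *
p=env.get_image('scene');save(p,'s4.png')
a=cv2.imread('pics/s4.png'); cv2.imwrite('pics/s4c.png',cv2.resize(a[90:240,230:430],None,fx=4,fy=4,interpolation=cv2.INTER_CUBIC))
import uv
```

```text
t 7.42 u 0.632 v -0.0979 z 0.0675 [-0.2  0.3 -0.2] [[-0.086, -0.0, -0.996], [0.996, 0.0, -0.086], [0.0, -1.0, 0.0]]
```

View pics/s4c.png

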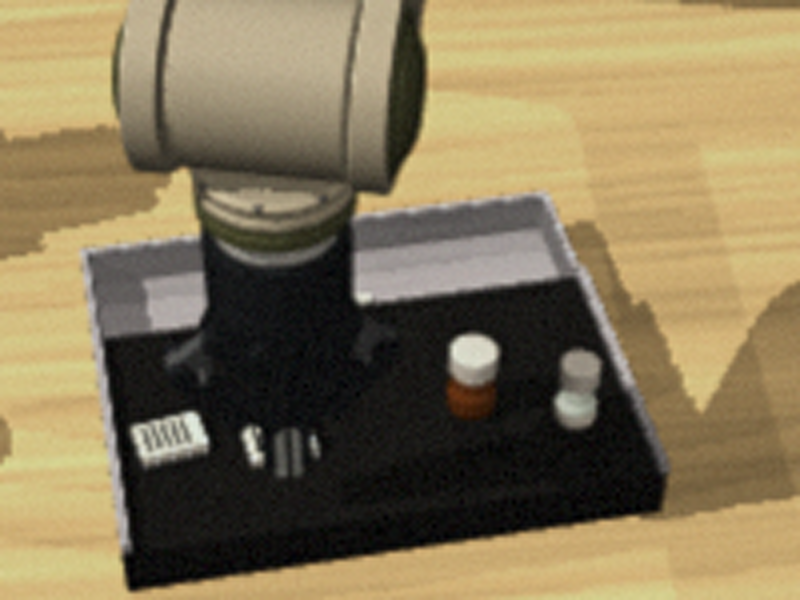

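The fingers are behind the second cassette (about columns 245–320). They sit at column 288, which is well centred. I'll lower and sweep.

Emit:
{"method": "carry_out", "body": {
  "plan": [
    [[0, 0.018, 0], [0, 0, 0], 0],
    [[0, 0.011, 0], [0, 0, 0], 0],
    [[0, 0, 0], [0, 0, 0], 0],
    [[0, 0, 0.008], [0, 0, 0], 0],
    [[0, 0, 0.008], [0, 0, 0], 0],
    [[0, 0, 0.01], [0, 0, 0], 0],
    [[0, 0, 0.012], [0, 0, 0], 0],
    [[0, 0, 0.012], [0, 0, 0], 0]
  ]
}}

```text
time_s: 8.43
position: [0.5868, -0.0465, 0.0395]
tool_rot: [[-0.087, 0.0, -0.996], [0.996, -0.0, -0.087], [-0.0, -1.0, -0.0]]
ft_force: [0.6, 0.2, -1.7]
grip_width: 0.0002
```

Emit:
{"method": "carry_out", "body": {
  "plan": [
    [[0, 0, 0.012], [0, 0, 0], 0],
    [[0, 0, 0.012], [0, 0, 0], 0],
    [[0, 0, 0.012], [0, 0, 0], 0],
    [[0, 0, 0.012], [0, 0, 0], 0],
    [[0, 0, 0.012], [0, 0, 0], 0],
    [[0, 0, 0.012], [0, 0, 0], 0],
    [[0, 0, 0.01], [0, 0, 0], 0],
    [[0, 0, 0], [0, 0, 0], 0]
  ]
}}

```text
time_s: 9.43
position: [0.5055, -0.0536, 0.0394]
tool_rot: [[-0.086, -0.0, -0.996], [0.996, 0.0, -0.086], [0.0, -1.0, 0.0]]
ft_force: [0.9, -0.1, 0.6]
grip_width: 0.0
```

Run:
```python
from h import *
p=env.get_image('scene');save(p,'s5.png')
a=cv2.imread('pics/s5.png'); cv2.imwrite('pics/s5c.png',cv2.resize(a[90:240,230:430],None,fx=4,fy=4,interpolation=cv2.INTER_CUBIC))
import uv
```

```text
t 9.47 u 0.4994 v -0.0975 z 0.0394 [-0.1 -0.6  0.6] [[-0.086, 0.0, -0.996], [0.996, -0.0, -0.086], [-0.0, -1.0, -0.0]]
```

View pics/s5c.png

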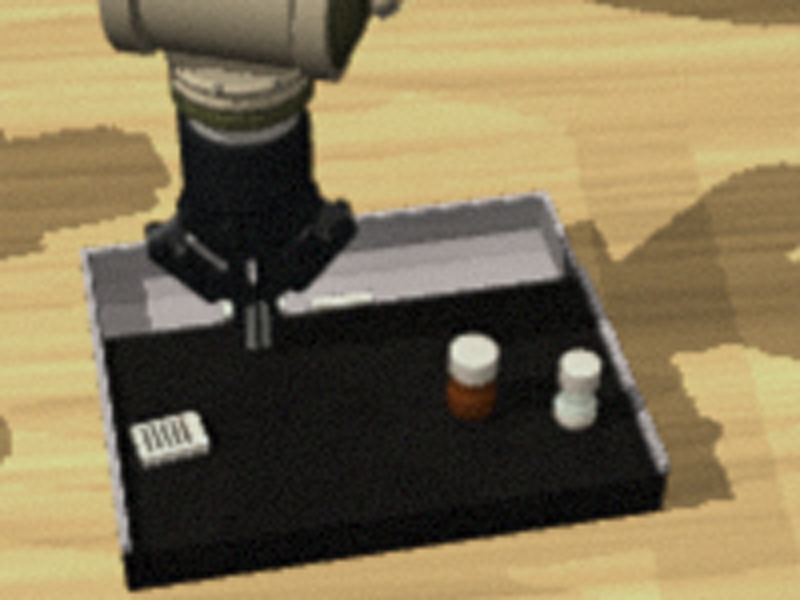

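Cassette 2 straddles the edge around columns 222–290, row 305. Cassette 1 lies in the tray at (345, 298).

Emit:
{"method": "carry_out", "body": {
  "plan": [
    [[0, 0, 0.012], [0, 0, 0], 0],
    [[0, 0, 0.012], [0, 0, 0], 0],
    [[0, 0, 0.012], [0, 0, 0], 0],
    [[0, 0, 0.004], [0, 0, 0], 0],
    [[0, 0, 0], [0, 0, 0], 0],
    [[0, -0.03, 0], [0, 0, 0], 0],
    [[0, 0, 0], [0, 0, 0], 0]
  ]
}}

```text
time_s: 10.35
position: [0.4674, -0.0574, 0.0707]
tool_rot: [[-0.087, 0.004, -0.996], [0.996, -0.001, -0.087], [-0.002, -1.0, -0.004]]
ft_force: [0.4, 0.2, 0.3]
grip_width: 0.0003
```

Emit:
{"method": "carry_out", "body": {
  "plan": [
    [[-0.012, 0, -0.035], [0, 0, 0], 0],
    [[-0.016, 0, -0.045], [0, 0, 0], 0],
    [[-0.016, 0, -0.045], [0, 0, 0], 0],
    [[-0.018, 0, -0.035], [0, 0, 0], 0],
    [[0, 0, 0], [0, 0, 0], 0]
  ]
}}

```text
time_s: 10.98
position: [0.6325, -0.1057, 0.0677]
tool_rot: [[-0.086, 0.0, -0.996], [0.996, -0.0, -0.086], [-0.0, -1.0, -0.0]]
ft_force: [-1.0, 0.4, -0.2]
grip_width: 0.0
```

Run:
```python
from h import *
p=env.get_image('scene');save(p,'s6.png')
a=cv2.imread('pics/s6.png'); cv2.imwrite('pics/s6c.png',cv2.resize(a[90:240,230:430],None,fx=4,fy=4,interpolation=cv2.INTER_CUBIC))
import uv
```

```text
t 11.03 u 0.6195 v -0.1596 z 0.0678 [-0.2 -0.  -1.1] [[-0.087, -0.002, -0.996], [0.996, 0.001, -0.087], [0.001, -1.0, 0.001]]
```

View pics/s6c.png

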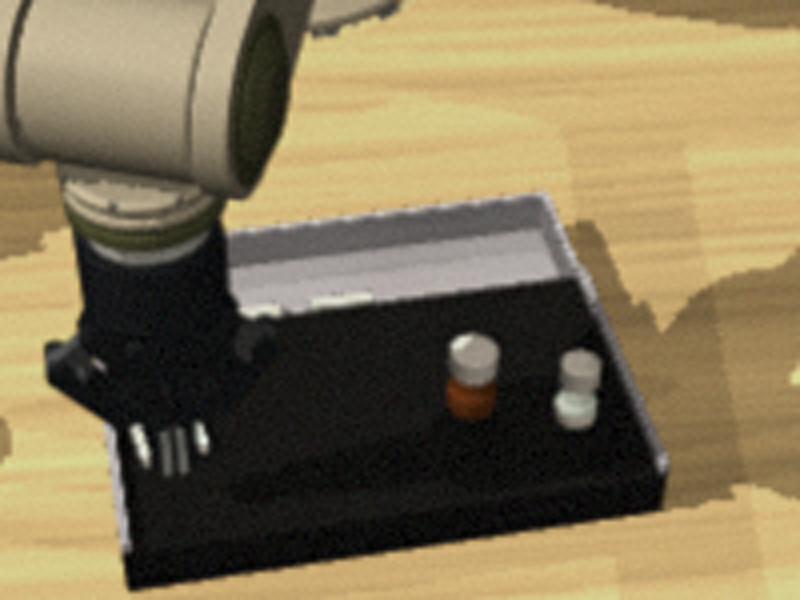

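Cassette 2 is in the tray at (262, 310), and cassette 3 (about columns 130–208) is centred on the fingers.

Emit:
{"method": "carry_out", "body": {
  "plan": [
    [[0, 0.018, 0], [0, 0, 0], 0],
    [[0, 0.011, 0], [0, 0, 0], 0],
    [[0, 0, 0], [0, 0, 0], 0],
    [[0, 0, 0.008], [0, 0, 0], 0],
    [[0, 0, 0.008], [0, 0, 0], 0],
    [[0, 0, 0.01], [0, 0, 0], 0],
    [[0, 0, 0.012], [0, 0, 0], 0],
    [[0, 0, 0.012], [0, 0, 0], 0]
  ]
}}

```text
time_s: 12.02
position: [0.5804, -0.1094, 0.0406]
tool_rot: [[-0.087, 0.001, -0.996], [0.996, -0.0, -0.087], [-0.0, -1.0, -0.001]]
ft_force: [0.3, -0.4, 1.0]
grip_width: 0.0001
```

Emit:
{"method": "carry_out", "body": {
  "plan": [
    [[0, 0, 0.012], [0, 0, 0], 0],
    [[0, 0, 0.012], [0, 0, 0], 0],
    [[0, 0, 0.012], [0, 0, 0], 0],
    [[0, 0, 0.012], [0, 0, 0], 0],
    [[0, 0, 0.01], [0, 0, 0], 0],
    [[0, 0, 0.01], [0, 0, 0], 0],
    [[0, 0, 0], [0, 0, 0], 0]
  ]
}}

```text
time_s: 12.9
position: [0.5126, -0.1151, 0.0402]
tool_rot: [[-0.086, -0.001, -0.996], [0.996, 0.0, -0.086], [0.0, -1.0, 0.001]]
ft_force: [0.1, 0.2, 0.6]
grip_width: -0.0001
```

Run:
```python
from h import *
p=env.get_image('scene');save(p,'s7.png')
a=cv2.imread('pics/s7.png'); cv2.imwrite('pics/s7c.png',cv2.resize(a[90:240,230:430],None,fx=4,fy=4,interpolation=cv2.INTER_CUBIC))
import uv
```

```text
t 12.95 u 0.5009 v -0.1593 z 0.0401 [ 0.9  0.1 -0.5] [[-0.086, -0.001, -0.996], [0.996, 0.0, -0.086], [0.001, -1.0, 0.001]]
```

View pics/s7c.png

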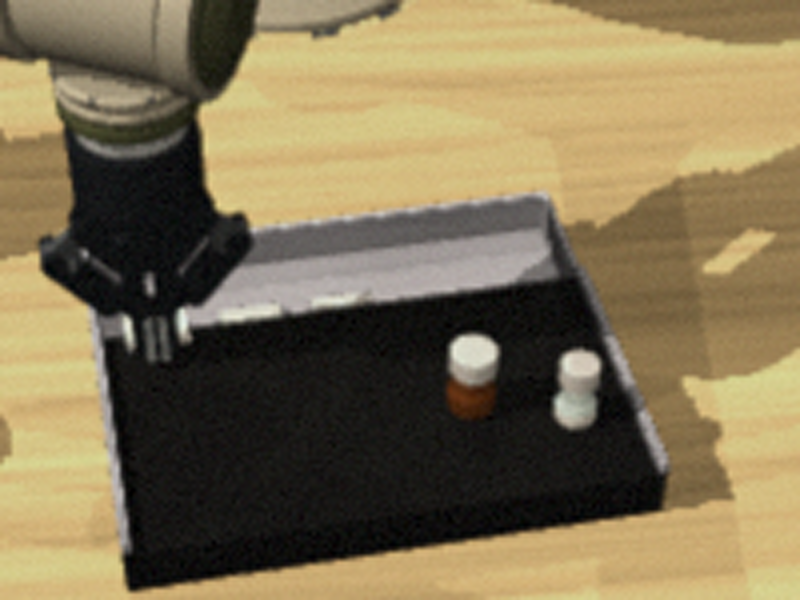

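Emit:
{"method": "carry_out", "body": {
  "plan": [
    [[0, 0.001, 0.012], [0, 0, 0], 0],
    [[0, 0, 0.012], [0, 0, 0], 0],
    [[0, 0, 0.012], [0, 0, 0], 0],
    [[0, 0, 0.004], [0, 0, 0], 0],
    [[0, 0, 0], [0, 0, 0], 0],
    [[0, -0.04, 0], [0, 0, 0], 0],
    [[0, -0.06, 0], [0, 0, 0], 0],
    [[0, -0.06, 0], [0, 0, 0], 0]
  ]
}}

```text
time_s: 13.95
position: [0.4736, -0.1185, 0.2012]
tool_rot: [[-0.087, 0.0, -0.996], [0.996, -0.0, -0.087], [-0.0, -1.0, -0.0]]
ft_force: [0.9, -0.5, 0.2]
grip_width: 0.0003
```

Emit:
{"method": "carry_out", "body": {
  "plan": [
    [[0.04, 0, -0.02], [0, 0, 0], 0],
    [[0.05, 0, -0.03], [0, 0, 0], 0],
    [[0.05, 0, -0.03], [0, 0, 0], 0],
    [[0.05, 0, 0], [0, 0, 0], 0],
    [[0.05, 0, 0], [0, 0, 0], 0],
    [[0.05, 0, 0], [0, 0, 0], 0],
    [[0.05, 0, 0], [0, 0, 0], 0],
    [[0.05, 0, 0], [0, 0, 0], 0]
  ]
}}

```text
time_s: 14.95
position: [0.5193, 0.2787, 0.1993]
tool_rot: [[-0.087, 0.0, -0.996], [0.996, 0.0, -0.087], [0.0, -1.0, -0.0]]
ft_force: [1.0, -0.7, 0.3]
grip_width: -0.0001
```

Run:
```python
from h import *
p=env.get_image('scene');save(p,'s8.png')
a=cv2.imread('pics/s8.png'); cv2.imwrite('pics/s8c.png',cv2.resize(a[90:240,230:430],None,fx=4,fy=4,interpolation=cv2.INTER_CUBIC))
p=env.get_image('top');save(p,'t8.png')
a=cv2.imread('pics/t8.png'); cv2.imwrite('pics/t8c.png',cv2.resize(a[110:310,140:480],None,fx=2.35,fy=2.35,interpolation=cv2.INTER_CUBIC))
import uv
```

```text
t 15.05 u 0.541 v 0.2348 z 0.1991 [ 0.2 -0.1  0.3] [[-0.092, -0.0, -0.996], [0.996, 0.001, -0.092], [0.001, -1.0, -0.0]]
```

View pics/s8c.png

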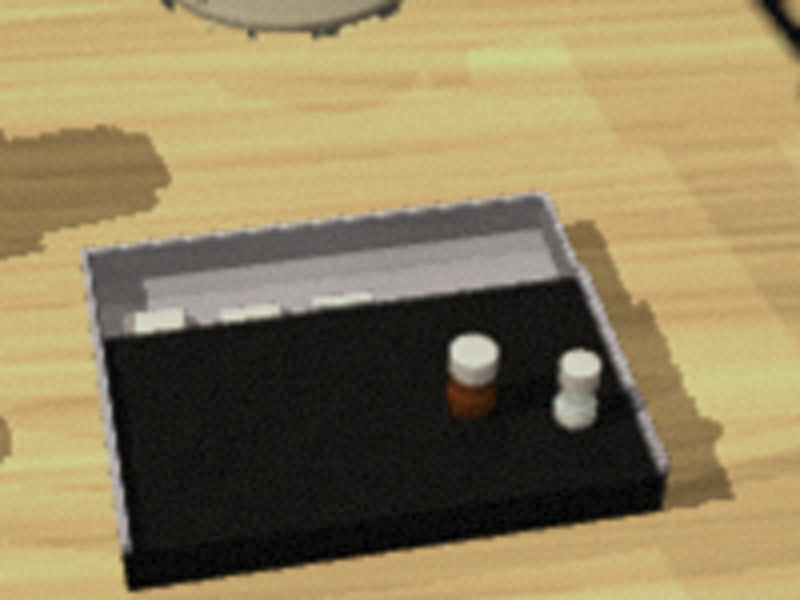

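View pics/t8c.png

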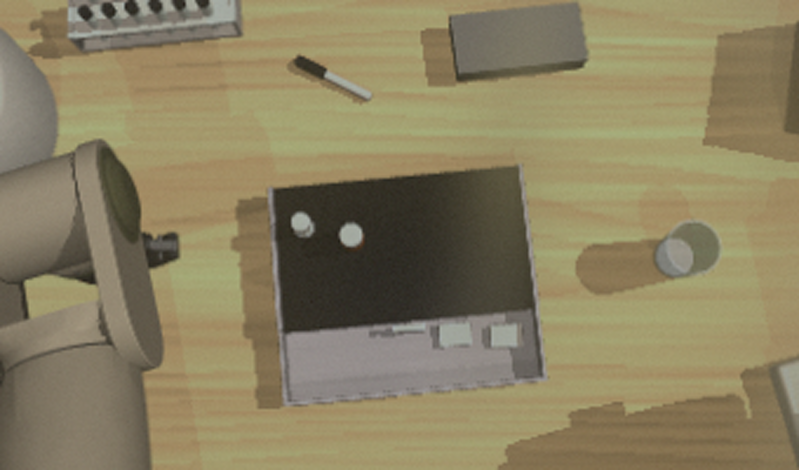

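Run:
```python
import cv2
a=cv2.imread('pics/t8.png'); cv2.imwrite('pics/t8d.png',cv2.resize(a[235:285,255:380],None,fx=6.4,fy=6.4,interpolation=cv2.INTER_CUBIC))
```

```text
(no output)
```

View pics/t8d.png

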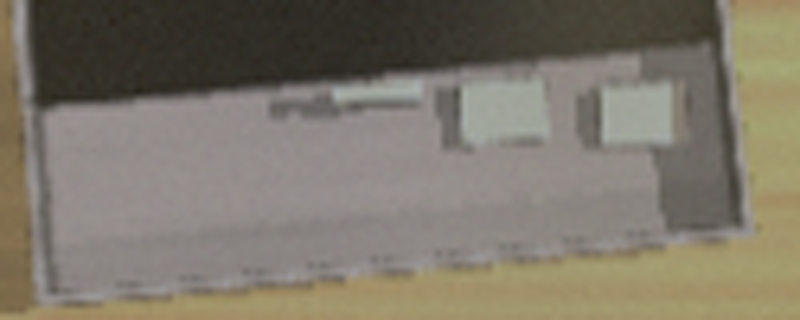

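The top view shows cassettes 2 and 3 flat in the tray, at (455, 335) and (505, 335). Cassette 1 is a thin strip at (400, 328), so it's in the tray but standing on its side against the board's flank. There's plenty of time left, so I'll measure it and topple it gently.

Run:
```python
from h import *
pt=env.get_image('top'); ps=env.get_image('scene')
c,s=np.cos(np.radians(5)),np.sin(np.radians(5))
f=lambda q:(round(q[0]*c+q[1]*s,4),round(-q[0]*s+q[1]*c,4))
T=lambda x,y:(235+y/6.4-.42,255+x/6.4-.42)
for n,q,z in(('stripL out',(332,105),.032),('stripR out',(421,102),.032),('L in',(332,84),.032),('R in',(421,81),.032),('edge L',(100,102),.035),('edge R',(600,62),.035),('c2 in',(505,80),.012),('c2 out',(505,140),.012)): print(n,f(atz(pt,T(*q),z)))
S=lambda x,y:(90+y/4-.4,230+x/4-.4)
for n,q,z in(('c1 far',(342,293),.032),('edge',(342,308),.035),('c2 outer',(250,307),.012),('c1L',(312,300),.032),('c1R',(373,295),.032)): print('s',n,f(atz(ps,S(*q),z)))
a=cv2.cvtColor(ps['image'],cv2.COLOR_RGB2BGR); cv2.imwrite('pics/s9.png',cv2.resize(a[150:180,250:330],None,fx=10,fy=10,interpolation=cv2.INTER_CUBIC))
```

```text
stripL out (np.float64(0.4592), np.float64(-0.0189))
stripR out (np.float64(0.457), np.float64(-0.0588))
L in (np.float64(0.4685), np.float64(-0.0197))
R in (np.float64(0.4664), np.float64(-0.0596))
edge L (np.float64(0.4691), np.float64(0.0843))
edge R (np.float64(0.4676), np.float64(-0.1404))
c2 in (np.float64(0.465), np.float64(-0.0984))
c2 out (np.float64(0.4378), np.float64(-0.0958))
s c1 far (np.float64(0.4582), np.float64(-0.0353))
s edge (np.float64(0.4756), np.float64(-0.0384))
s c2 outer (np.float64(0.4385), np.float64(-0.0933))
s c1L (np.float64(0.4613), np.float64(-0.0554))
s c1R (np.float64(0.4638), np.float64(-0.0159))
```

View pics/s9.png

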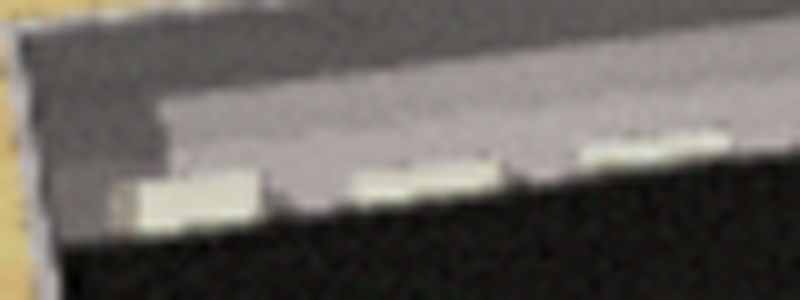

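Emit:
{"method": "carry_out", "body": {
  "plan": [
    [[-0.045, 0, 0.015], [0, 0, 0], 0],
    [[-0.046, 0, 0.015], [0, 0, 0], 0],
    [[-0.046, 0, 0.015], [0, 0, 0], 0],
    [[-0.046, 0, 0.015], [0, 0, 0], 0],
    [[-0.046, 0, 0.015], [0, 0, 0], 0],
    [[-0.045, 0, 0.013], [0, 0, 0], 0],
    [[0, 0.05, 0], [0, 0, 0], 0],
    [[0, 0.05, 0], [0, 0, 0], 0]
  ]
}}

```text
time_s: 16.15
position: [0.4556, -0.0055, 0.0987]
tool_rot: [[-0.083, 0.002, -0.997], [0.997, -0.001, -0.083], [-0.001, -1.0, -0.002]]
ft_force: [-0.1, -0.2, -0.6]
grip_width: -0.0001
```

Emit:
{"method": "carry_out", "body": {
  "plan": [
    [[0, 0.04, 0], [0, 0, 0], 0],
    [[0, 0.015, 0], [0, 0, 0], 0],
    [[0, 0, 0], [0, 0, 0], 0],
    [[0, 0, 0], [0, 0, 0], 0]
  ]
}}

```text
time_s: 16.65
position: [0.4559, -0.0043, 0.0451]
tool_rot: [[-0.086, 0.001, -0.996], [0.996, -0.0, -0.086], [-0.001, -1.0, -0.001]]
ft_force: [0.5, 0.4, 0.8]
grip_width: 0.0003
```

```bash
python3 uv.py
```

```text
t 16.65 u 0.4538 v -0.0441 z 0.0451 [0.5 0.4 0.8] [[-0.086, 0.001, -0.996], [0.996, -0.0, -0.086], [-0.001, -1.0, -0.001]]
```

Emit:
{"method": "carry_out", "body": {
  "plan": [
    [[0.004, 0.008, 0], [0, 0, 0], 0],
    [[0, 0.002, 0], [0, 0, 0], 0],
    [[0, 0, 0], [0, 0, 0], 0],
    [[0, 0, 0], [0, 0, 0], 0]
  ]
}}

```text
time_s: 17.15
position: [0.4553, 0.0002, 0.0344]
tool_rot: [[-0.087, 0.0, -0.996], [0.996, -0.0, -0.087], [-0.0, -1.0, -0.0]]
ft_force: [-0.1, -0.9, -0.7]
grip_width: 0.0002
```

Emit:
{"method": "carry_out", "body": {
  "plan": [
    [[0, 0.001, 0], [0, 0, 0], 0],
    [[0, 0, 0], [0, 0, 0], 0]
  ]
}}

```text
time_s: 17.4
position: [0.4552, 0.0002, 0.0333]
tool_rot: [[-0.087, -0.0, -0.996], [0.996, -0.0, -0.087], [-0.0, -1.0, 0.0]]
ft_force: [-0.3, 0.3, -0.7]
grip_width: -0.0001
```

Emit:
{"method": "carry_out", "body": {
  "plan": [
    [[0, 0.001, 0], [0, 0, 0], 0],
    [[0, 0, 0], [0, 0, 0], 0]
  ]
}}

```text
time_s: 17.65
position: [0.4552, 0.0003, 0.0323]
tool_rot: [[-0.087, -0.0, -0.996], [0.996, -0.0, -0.087], [0.0, -1.0, 0.0]]
ft_force: [1.4, 0.2, -0.0]
grip_width: -0.0002
```

Emit:
{"method": "carry_out", "body": {
  "plan": [
    [[0, 0.0004, 0], [0, 0, 0], 0],
    [[0, 0, 0], [0, 0, 0], 0]
  ]
}}

```text
time_s: 17.9
position: [0.4552, 0.0003, 0.032]
tool_rot: [[-0.087, 0.0, -0.996], [0.996, -0.0, -0.087], [-0.0, -1.0, -0.0]]
ft_force: [0.1, 0.0, 1.6]
grip_width: 0.0001
```

Emit:
{"method": "carry_out", "body": {
  "plan": [
    [[0, 0.0004, 0], [0, 0, 0], 0],
    [[0, 0, 0], [0, 0, 0], 0]
  ]
}}

```text
time_s: 18.15
position: [0.4554, 0.0002, 0.0319]
tool_rot: [[-0.087, 0.001, -0.996], [0.996, -0.0, -0.087], [-0.0, -1.0, -0.001]]
ft_force: [-0.6, 0.0, 6.7]
grip_width: 0.0001
```

Contact is at z = 0.032, as predicted for a cassette on its side, and the touch is light. I'll draw it towards the tray.

Emit:
{"method": "carry_out", "body": {
  "plan": [
    [[0, -0.0001, 0.003], [0, 0, 0], 0],
    [[0, -0.0002, 0.003], [0, 0, 0], 0],
    [[0, -0.0003, 0.004], [0, 0, 0], 0],
    [[0, 0, 0.004], [0, 0, 0], 0],
    [[0, 0, 0], [0, 0, 0], 0]
  ]
}}

```text
time_s: 18.77
position: [0.4409, -0.001, 0.032]
tool_rot: [[-0.086, -0.0, -0.996], [0.996, 0.0, -0.086], [0.0, -1.0, 0.0]]
ft_force: [-0.0, -0.2, 0.7]
grip_width: 0.0001
```

Run:
```python
from h import *
ps=env.get_image('scene')
a=cv2.cvtColor(ps['image'],cv2.COLOR_RGB2BGR); cv2.imwrite('pics/s10.png',cv2.resize(a[130:190,250:350],None,fx=8,fy=8,interpolation=cv2.INTER_CUBIC))
import uv
```

```text
t 18.82 u 0.4394 v -0.0394 z 0.0321 [ 0.2 -0.4 -0.2] [[-0.086, -0.0, -0.996], [0.996, 0.0, -0.086], [0.0, -1.0, 0.0]]
```

View pics/s10.png

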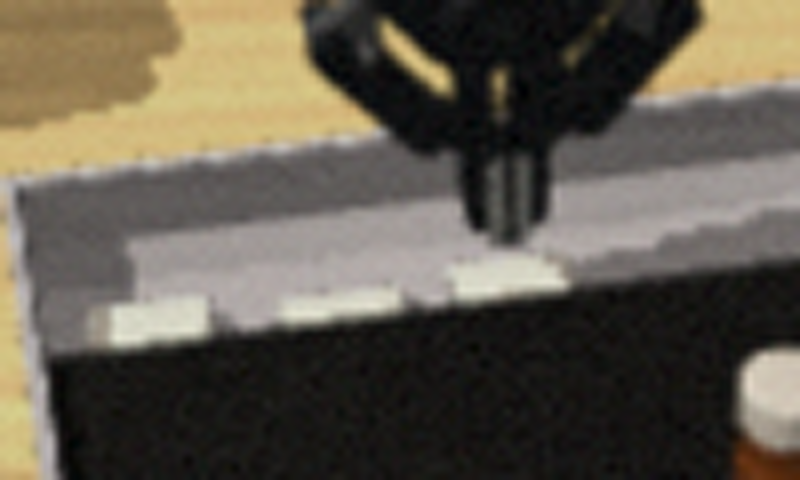

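Emit:
{"method": "carry_out", "body": {
  "plan": [
    [[0, -0.03, 0], [0, 0, 0], 0],
    [[0, -0.06, 0], [0, 0, 0], 0],
    [[0, -0.06, 0], [0, 0, 0], 0],
    [[0.05, 0, -0.02], [0, 0, 0], 0],
    [[0.05, 0, -0.02], [0, 0, 0], 0],
    [[0.055, 0, -0.02], [0, 0, 0], 0],
    [[0.055, 0, -0.02], [0, 0, 0], 0],
    [[0.055, 0, -0.02], [0, 0, 0], 0]
  ]
}}

```text
time_s: 19.82
position: [0.5182, 0.2737, 0.182]
tool_rot: [[-0.087, 0.0, -0.996], [0.996, -0.0, -0.087], [-0.0, -1.0, -0.0]]
ft_force: [0.4, -1.6, 0.2]
grip_width: -0.0003
```

Run:
```python
from h import *
p=env.get_image('scene');save(p,'s11.png')
a=cv2.imread('pics/s11.png'); a1=cv2.resize(a[130:190,250:350],None,fx=8,fy=8,interpolation=cv2.INTER_CUBIC)[:300]
p=env.get_image('top');save(p,'t11.png')
b=cv2.imread('pics/t11.png'); b1=cv2.resize(b[240:285,260:385],None,fx=6.4,fy=6.4,interpolation=cv2.INTER_CUBIC)
a2=np.zeros((a1.shape[0]+b1.shape[0],800,3),np.uint8); a2[:300]=a1[:, :800]; a2[300:]=b1
cv2.imwrite('pics/c11.png',a2)
cv2.imwrite('pics/t11c.png',cv2.resize(b[110:310,140:480],None,fx=2.35,fy=2.35,interpolation=cv2.INTER_CUBIC))
import uv
```

```text
t 19.93 u 0.5402 v 0.23 z 0.1813 [-0.3 -1.1 -0. ] [[-0.091, 0.0, -0.996], [0.996, 0.001, -0.091], [0.001, -1.0, -0.0]]
```

View pics/c11.png

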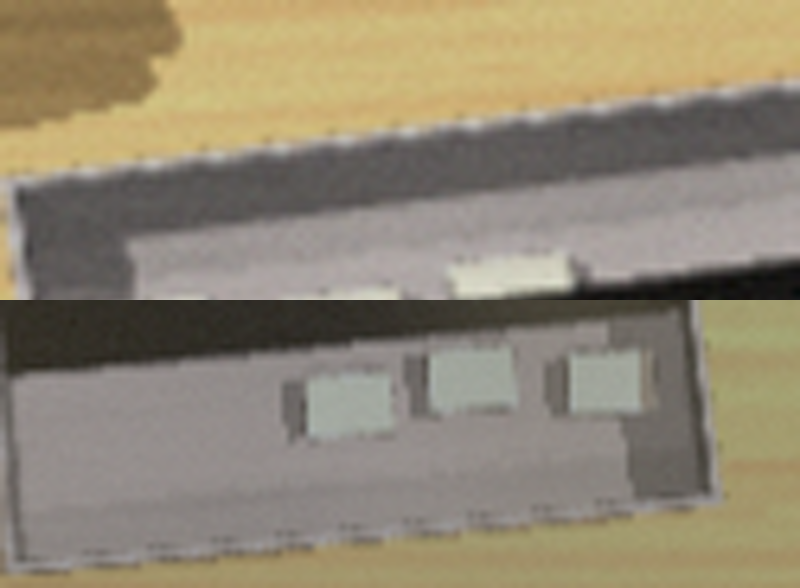

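View pics/t11c.png

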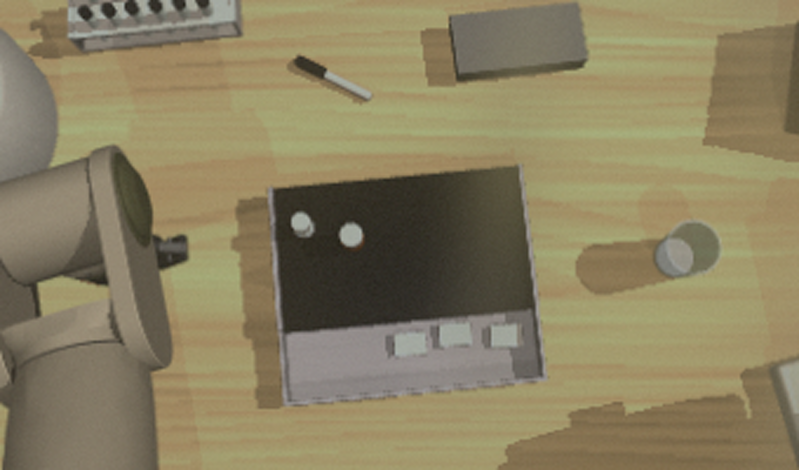

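View pics/s11.png

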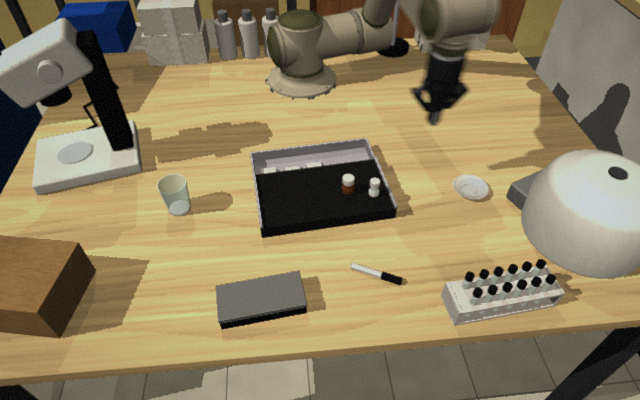

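All three cassettes now lie flat in the tray, at (410, 343), (455, 335) and (503, 335) in the top view. The vial (301, 223) and bottle (351, 235) stand where they were, and nothing else has moved.

Emit:
{"method": "carry_out", "body": {
  "plan": [
    [[0, 0, 0], [0, 0, 0], 0],
    [[0, 0, 0], [0, 0, 0], 0]
  ]
}}

```text
time_s: 20.18
position: [0.5178, 0.2706, 0.1822]
tool_rot: [[-0.085, -0.0, -0.996], [0.996, -0.0, -0.085], [-0.0, -1.0, 0.0]]
ft_force: [0.3, -0.2, -0.4]
grip_width: 0.0002
```

```bash
python3 -c "
from rig import env
print(env.observe()['qvel'].round(2)); print(env.close_job())"
```

```text
[-0.33 -0.24 -0.14 -0.03  0.02  0.19]
the job is handed in; nothing more can be done
None
```

All three cassettes are off the board and lying flat in the discard tray. I swept them one at a time over the near edge with closed fingers and handed the job in at about 20 s.

- **Extra touch:** the first cassette landed on its side against the board's flank. I drew its top edge lightly towards the tray so that it tipped flat. That touch read about 7 N downward, the highest force I saw.
- **Last checks:** pictures from both cameras show the cassettes in the tray, with no slots visible, so they most likely lie upside down. The vial and amber bottle stand upright at their starting pixels. The dish is hidden under the arm in the top view, but the scene view shows it in place, along with the beaker and marker. The arm was clear of everything.
- **Disagreement:** the two views placed the board's near edge about 5 mm apart, so I kept margins for that. None of my checks failed.

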